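# Take up a brake shoe with the star wheel

## Task

Take up the brake shoe on the bench rig: lift the flat adjusting blade off its fork stand, reach down through the slot in the housing and work the star wheel round with the blade, tooth by tooth, until the brass pointer on the shoe stands in line with the fixed brass pointer. Then hang the blade back upright in its fork, by its collar. Turn the wheel only with the blade (do not touch the wheel with the gripper or push the shoe itself) and leave the jar, spanner, bottle, carton and mug where they are.

Things in the scene. Friction and masses are not known exactly. Their poses are not given: they have to be found in the camera images.
- rig: Brake rig bolted down. Origin on the bench under the star wheel's centre; x axis runs from wheel to shoe and drum (away from the robot), y left, z up. Base x -70 to +270, y -65 to +65 mm, 12 mm thick. Grey wheel housing x -28 to +28, y -65 to +65, 139 mm high, slot in its top, a window to the wheel in its shoe side (heights 110 to 134 mm). Steel drum 110 mm across, centre at x 205, 71 mm high.
- slot (a point): Centre of the access slot at the top face of the guard (139 mm above the bench), right above the star wheel's axle. The slot is 48 mm long along the rig's y and 26 mm wide along the rig's x. The guard is 5 mm thick.
- star_wheel (a joint): Wheel angle, rad, 0 to 3.05. A tooth stands straight up under the slot at every multiple of pi/5 (0.628). Grows when the top tooth is pushed towards the rig's +y: a tooth at angle a from the top towards +y has a = value plus a multiple of pi/5. Stays where left (friction 0.08 N m, about 2 N at the teeth), turns both ways. Pointers in line at 2.5; starts at 0.5 to 1.25.
- shoe (a joint): Position of the brake shoe along the rig's x, m. The wheel drives it, 0.022 m per rad (13.8 mm per tooth), growing towards the drum. Pointers in line at 0.055; end stop at 0.067. The shoe is a dark steel block 40 mm long, 74 mm wide, 96 mm high, with a rubber pad facing the drum and a brass pointer bar across its top.
- shoe_pointer (a point): Left (+y) end of the top of the brass pointer bar on the shoe, 106 mm above the bench; the bar is 5 mm wide along the rig's x and moves with the shoe.
- fixed_pointer (a point): Inner end of the top of the fixed brass pointer, 5 mm wide, 106 mm above the bench, on its post at the rig's left (+y) side, 115 mm beyond the wheel along the rig's x. In line: both pointers at the same place along the rig's x.
- blade: Loose adjusting blade, 188 mm long, 110 to 225 g. Origin at its tip, z up along it. Flat steel blade 16 mm wide (its x), 6 mm thick (its y), 105 mm long; then a collar 40 (x) x 44 (y) x 8 mm; then a black handle 28 (x) x 18 (y) mm, 113 to 188 mm above the tip. Starts hanging upright in the fork, x and y along the stand's. Gripped over the 18 mm, it stays firm when pushed along its y.
- stand: Fork stand bolted down; origin on the bench under the middle of the fork. Base 110 x 100 mm, 12 mm thick. Two prongs along its x, 24 mm gap between, top 130 mm above the bench, 10 mm thick, from x -24 to +38 mm, open at -x (robot side); a 70 mm wide plate, 130 mm high, closes the +x end. The blade goes in from above or from the open end; its collar rests on the prongs.
- seat (a point): Middle of the fork at the top of the prongs, 130 mm above the bench: the centre of the collar's underside comes here. The blade's tip then hangs 25 mm above the bench.
- wheel_center (a point): Star wheel; this point is its centre, 64 mm below the top of the guard; axle along the rig's x. 110 mm across the tooth tips, 14 mm thick, 10 straight radial teeth 36 degrees apart, 7 mm thick, from the hub (radius 30 mm) out to radius 55 mm. A tooth at the top ends 9 mm below the guard's top face.
- jar: Clear jar, 56 mm across, 85 mm high, bystander in the middle of the bench; origin under it.
- spanner: Steel spanner 160 mm long lying on the bench near the robot, bystander.
- oil_bottle: White bottle, 64 mm across, 190 mm high, at the right, bystander.
- carton: Cardboard box 140 x 110 x 90 mm, at the right, bystander.
- mug: White mug, 80 mm across, 95 mm high, at the left, bystander.
There are look-alikes about, which are no part of the job. Of the things that look like the blade, the smaller one is meant.

How it is judged:
By the outcome, as a careful person would: the job done as asked, in the order asked, and still so for the second after the job is handed in, with the robot touching nothing.
It also fails if it takes over 61 s, if anything falls off the work surface, if the arm or the gripper's body presses on something with over 40 N, if the wrist force passes 120 N, or if a joint passes its speed limit or range.

## Robot

A 6-joint arm with a two-finger parallel gripper is mounted at the origin on the work surface. World frame = base frame: x ahead of the robot, y to its left, z up, the work surface at z = 0. Lengths are in m, angles in rad, forces in N, time in s.
With the tool pointing down it reaches from about 0.325 to 0.85 m from the base axis. Payload 15.5 kg.
Tool frame: the origin (TCP) lies midway between the tips of the shut fingers; the grasp point (between the pads) lies 19 mm behind it; z points along the fingers, y is the direction in which the jaws open and shut (so a half turn about z gives the same grasp; the last joint's range is limited). The gripper opens to 91 mm and grips with 3 to 60 N. Pads are 32 mm wide; open, the fingers measure 118 mm over their backs; the gripper's body (76 mm by 178 mm) begins 60 mm behind the grasp point.
Start: joints at [-1.208, 0.494, 1.345, -0, 1.302, -0.096], TCP at [0.276, -0.561, 0.214] pointing down, gripper open.
Joint ranges: [-2.91, 2.91], [-0.82, 2.16], [0.22, 2.67], [-1.22, 4.37], [0.12, 2.79], [-3.08, 3.08]. Speed limits (rad/s): [1.89, 1.89, 2.57, 3.01, 3.01, 3.01].

## Interface

Orientations are given as a unit quaternion [w, x, y, z].
In Python, from plant import readout, cams, order gives the robot as it stands.
- The arm moves only by the tool play_rows, never from a script. Its argument "steps" is a list of rows, each an object of numbers: "tx", "ty", "tz": the shift along the world's x, y, z scaled (see below); "ax", "ay", "az": the turn, a rotation vector about the world's x, y, z scaled (see below); "fingers": the opening, from 0 (shut) to 1 (fully open). In form: [{"tx": .., "ty": .., "tz": .., "ax": .., "ay": .., "az": .., "fingers": ..}, ...]. A call has 1 to 5 rows; each row shifts and turns the commanded pose from where the row before left it; what a row does not reach is not made up. The controller multiplies each number of a shift by 25 cm and each number of a turn by 5 degrees. A row lasts 1/8 s, in which the tool goes at most 62.5 mm and 10.7 degrees, less where a joint would pass 70% of its speed; a pose out of reach is approached as far as the arm can. A call with a number of a shift or a turn outside -1 to 1 is refused whole. A call with a gripper value outside its range is refused whole. The fingers move at their own pace and stop on an object; the grip force is fixed at half the most. Time passes only in rows, so rows that do not move let the fingers close. It gives the time, the measured TCP pose, the force and the opening at its end, in the units of the state.
- readout.observe(): the state, without advancing time (a new reading comes with each control period).
- cams.snapshot(name): name is "side" or "top" or "wrist"; returns a dict with "pixels" (400x640x3 uint8, red, green, blue), "z_map" (400x640 float32, m along the optical axis (not along the pixel's ray), 0 where there is no reading), "fx", "fy", "cx", "cy" (pixels), "extrinsics" (4x4, takes a point from world to camera coordinates); the wrist camera has in their place "T_tool_cam" (4x4, takes a point from camera to tool coordinates, whose origin is the TCP and whose axes are the flange's). Camera axes: x right, y up, looking along -z (the intrinsics and any distortion apply to the point x, -y, -z); pixel columns grow to the right and rows downward; lengths in m; the calibration is good to about 2 mm. A picture is of the moment at which its call begins: read the wrist's pose just before it.
- order.finish_job(): hands the job in, once; it reports no verdict.
The state is a dict: "t": time; "joint_pos": joint angles; "joint_vel": joint speeds; "tau": joint torques, N m; "position": TCP position; "tool_rot": TCP orientation; "wrist_force": force on the tool from outside, world axes, zero at the start; "moment": the same for the moment, N m; "finger_gap": opening from 0.0 (shut) to 1.0 (fully open).
Only numpy, scipy, OpenCV 4.12 (cv2) and the standard library are available. Lean on these libraries where they do the work, as an engineer would, in place of code of your own. Each camera call takes 0.05 s, during which the arm holds its last target.

## Working session

There is one attempt and no reset: what is moved stays moved. The work goes in short steps, Python scripts to look and compute and a tool call to move; the robot and the scene stay as the last step left them, time stands still between calls to the robot, and variables do not carry over. Pictures are saved under pics/ and viewed, and the job is handed in when it is done.

Besides the shell and the picture viewer there is one more tool, called after ">>>" as a command line: name --argument value ..., lists and objects as JSON in quotes. play_rows: Moves the arm, as the interface text tells. Shifts and turns lie within -1 to 1; 1 stands for 25 cm of shift or 5 degrees of turn. Its arguments: {"type":"object","properties":{"steps":{"type":"array"}},"required":["steps"]}

```bash
mkdir -p pics; ls
cat > h.py <<'E'
import numpy as np, cv2
from plant import readout, cams, order
def save(s,n): cv2.imwrite('pics/'+n+'.png', s['pixels'][:,:,::-1])
def cloud(s):
    h,w=s['z_map'].shape; v,u=np.mgrid[0:h,0:w]; d=s['z_map']
    P=np.stack([(u-s['cx'])/s['fx']*d, -(v-s['cy'])/s['fy']*d, -d],-1)
    T=np.linalg.inv(s['extrinsics'])
    W=P@T[:3,:3].T+T[:3,3]; W[d==0]=np.nan
    return W
E
python3 - <<'E'
from h import *
print(readout.observe())
for n in ['top','side','wrist']:
    s=cams.snapshot(n); save(s,n+'0'); np.savez('/tmp/'+n+'0.npz',**s)
    print(n,{k:(v if not hasattr(v,'shape') or v.size<20 else v.shape) for k,v in s.items()})
E
```

```text
pics
{'t': 0.0, 'joint_pos': array([-1.20848308e+00,  4.94208614e-01,  1.34610475e+00, -6.60006109e-06,
        1.30249849e+00, -9.55067165e-02]), 'joint_vel': array([ 0.00106739, -0.00123534,  0.00109888,  0.00047398, -0.00101716,
       -0.00059142]), 'tau': array([ 9.99067415e-04, -8.78791237e+01, -3.81854224e+01,  7.07222940e-02,
        5.31619554e-02, -7.27961947e-05]), 'position': array([ 0.27611248, -0.56029321,  0.21333139]), 'tool_rot': array([-6.03760800e-04,  9.73913936e-01,  2.26916887e-01, -8.42348392e-05]), 'wrist_force': array([ 0.43199216, -0.95720473,  0.03031775]), 'moment': array([ 0.00106531, -0.02911923,  0.03292422]), 'finger_gap': 1.0012934642480105}
top {'pixels': (400, 640, 3), 'z_map': (400, 640), 'fx': 469.6613365905711, 'fy': 469.6613365905711, 'cx': 317.1634505725579, 'cy': 201.04683094776843, 'extrinsics': array([[-1.40180053e-03, -9.99955273e-01, -9.35346883e-03,
         1.28189662e-02],
       [ 9.86751461e-01, -2.90061509e-03,  1.62213256e-01,
        -5.21398584e-01],
       [-1.62233132e-01, -9.00215840e-03,  9.86711392e-01,
        -1.62834066e+0
[... 314 characters left out ...]
925],
       [ 0.23540419, -0.69390851,  0.68049677, -0.19570234],
       [-0.1986092 ,  0.65105203,  0.73258832, -1.36014225],
       [ 0.        ,  0.        ,  0.        ,  1.        ]])}
wrist {'pixels': (400, 640, 3), 'z_map': (400, 640), 'fx': 276.6244400752637, 'fy': 276.6244400752637, 'cx': 320.4443759895037, 'cy': 196.73687912243935, 'T_tool_cam': array([[-2.68194401e-04,  9.69446119e-01,  2.45304200e-01,
         6.93106829e-02],
       [ 9.99999917e-01,  3.35592374e-04, -2.32952986e-04,
         7.96127378e-05],
       [-3.08157587e-04,  2.45304117e-01, -9.69446128e-01,
        -1.70805593e-01],
       [ 0.00000000e+00,  0.00000000e+00,  0.00000000e+00,
         1.00000000e+00]])}
```

View pics/top0.png

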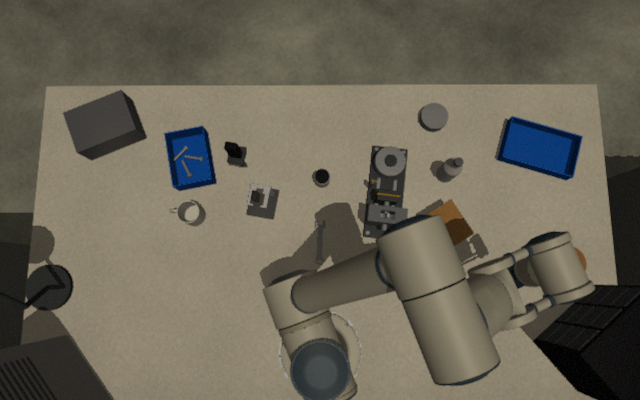

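View pics/side0.png

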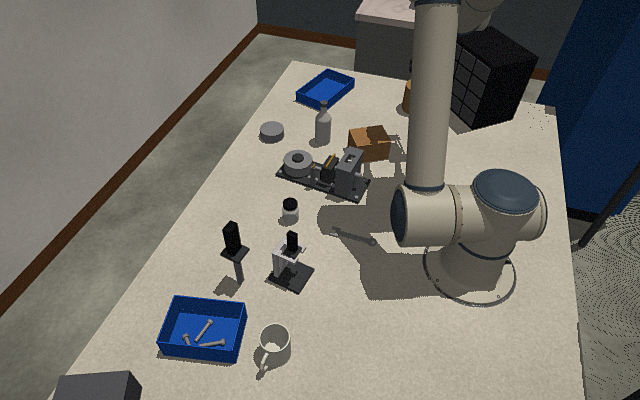

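View pics/wrist0.png

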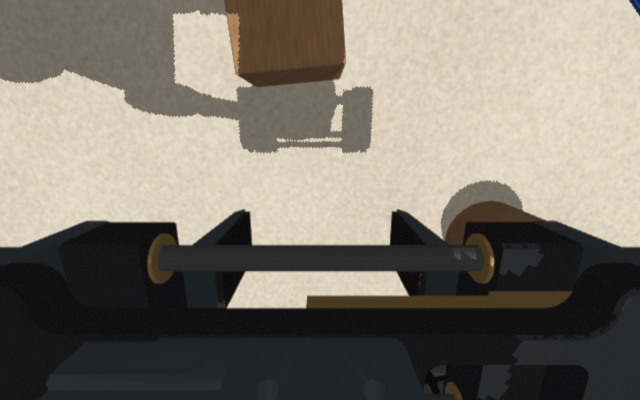

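The stand with the meant blade is at top (262,198) and side (290,258). The bigger look-alike is at top (235,152). The rig is at top (388,195). Next I'll measure them from the depth maps.

Run:
```python
from h import *
for n,(x0,y0,x1,y1) in {'top':(215,120,425,250),'side':(210,110,390,310)}.items():
    s=dict(np.load('/tmp/'+n+'0.npz')); 
    im=s['pixels'][y0:y1,x0:x1,::-1]; k=3.6 if n=='top' else 3
    im=cv2.resize(im,None,fx=k,fy=k,interpolation=cv2.INTER_CUBIC); im=cv2.convertScaleAbs(im,alpha=1.5,beta=15)
    cv2.imwrite('pics/z_'+n+'.png',im)
    W=cloud(s)
    for (u0,v0,u1,v1) in ([(240,178,285,222),(360,140,412,242)] if n=='top' else [(262,225,318,296),(270,140,376,204)]):
        w=W[v0:v1,u0:u1].reshape(-1,3); w=w[~np.isnan(w[:,0])]
        h=np.histogram(w[:,2],bins=np.arange(-.01,.24,.01)); print(n,list(zip(h[1].round(2).tolist(),h[0].tolist())))
        for a,b in [(.007,.017),(.064,.078),(.1,.11),(.122,.131),(.134,.145),(.2,.22)]:
            m=w[(w[:,2]>a)&(w[:,2]<b)].astype(np.float32)
            if len(m)>5: 
                r=cv2.minAreaRect(m[:,:2].copy()*1000); print(a,b,len(m),m.mean(0).round(4),r)
```

```text
top [(-0.01, 593), (0.0, 643), (0.01, 249), (0.02, 7), (0.03, 4), (0.04, 7), (0.05, 7), (0.06, 4), (0.07, 5), (0.08, 5), (0.09, 5), (0.1, 4), (0.11, 13), (0.12, 151), (0.13, 163), (0.14, 23), (0.15, 5), (0.16, 6), (0.17, 6), (0.18, 9), (0.19, 2), (0.2, 17), (0.21, 35), (0.22, 0)]
0.007 0.017 376 [0.5071 0.2029 0.0112] ((535.4341430664062, 213.61611938476562), (163.23464965820312, 152.39016723632812), 86.53880310058594)
0.064 0.078 7 [0.5507 0.1907 0.0699] ((549.7648315429688, 194.838623046875), (50.10170364379883, 7.571338176727295), 88.92274475097656)
0.122 0.131 172 [0.5305 0.2062 0.1276] ((527.4998168945312, 209.1197967529297), (69.1670913696289, 75.99676513671875), 78.99444580078125)
0.134 0.145 84 [0.5168 0.2063 0.1379] ((525.188232421875, 206.43702697753906), (68.26668548583984, 69.95130157470703), 85.26373291015625)
0.2 0.22 52 [0.5139 0.2121 0.2115] ((514.4379272460938, 212.52090454101562), (17.8348388671875, 27.660629272460938), 79.47390747070312)
top [(-0.01, 934), (0.0, 1103), (0.01, 668), (0.02, 96), (0.03, 44), (0.04, 41), (0.05, 333), (0.06, 410), (0.07, 103), (0.08, 95
[... 2315 characters left out ...]
 841 [ 0.5309 -0.2228  0.0112] ((605.6555786132812, -310.2501525878906), (277.7058410644531, 455.3374328613281), 82.84939575195312)
0.064 0.078 277 [ 0.5354 -0.2458  0.0703] ((512.8881225585938, -234.8262176513672), (375.3309326171875, 277.50677490234375), 34.669677734375)
0.1 0.11 101 [ 0.4879 -0.2085  0.1048] ((502.3408508300781, -229.8864288330078), (136.4398956298828, 144.52944946289062), 80.33978271484375)
0.122 0.131 47 [ 0.456  -0.1884  0.1265] ((443.2113342285156, -214.56150817871094), (132.7644500732422, 47.258819580078125), 67.17496490478516)
0.134 0.145 343 [ 0.4588 -0.2197  0.1378] ((458.7431335449219, -222.604736328125), (137.02975463867188, 57.8554573059082), 82.93819427490234)
```

```bash
sleep 1
```

```text
(no output)
```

View pics/z_top.png

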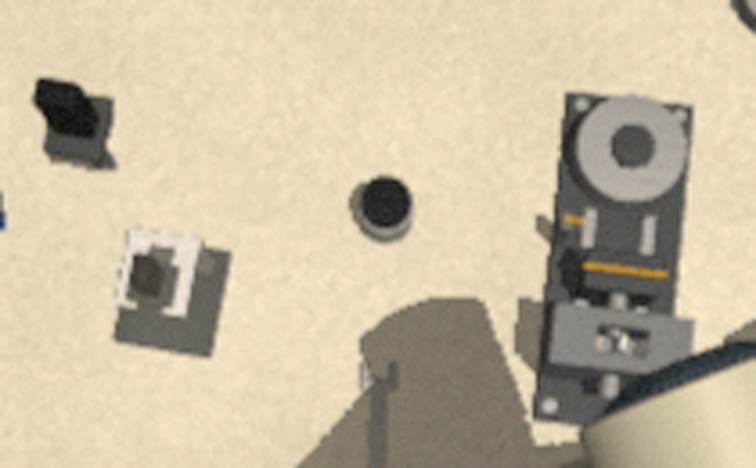

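View pics/z_side.png

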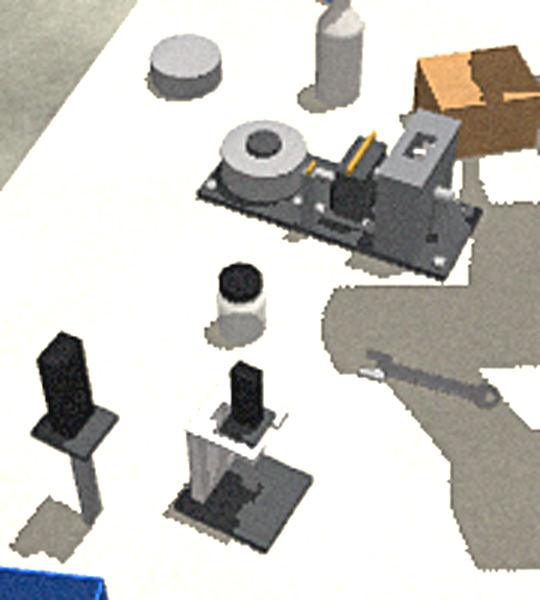

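```bash
cat >> h.py <<'E'
def ray(s,u,v,z):
    T=np.linalg.inv(s['extrinsics']); d=T[:3,:3]@np.array([(u-s['cx'])/s['fx'],-(v-s['cy'])/s['fy'],-1.]); o=T[:3,3]
    return o+d*(z-o[2])/d[2]
RC=np.array([.4588,-.2230]); RY=np.deg2rad(-7.1)
def torig(p):
    c,sn=np.cos(RY),np.sin(RY); d=np.array(p[:2])-RC; return np.array([c*d[0]+sn*d[1],-sn*d[0]+c*d[1]])*1000
def pointers(s,box,pr=True):
    x0,y0,x1,y1=box; im=s['pixels'][y0:y1,x0:x1]
    hsv=cv2.cvtColor(im,cv2.COLOR_RGB2HSV)
    m=cv2.inRange(hsv,(12,140,90),(32,255,255))
    n,l,st,c=cv2.connectedComponentsWithStats(m)
    for i in range(1,n):
        if st[i,4]<4: continue
        v,u=np.where(l==i); P=np.array([torig(ray(s,a+x0,b+y0,.106)) for a,b in zip(u,v)])
        print('  comp',st[i,4],'px',(c[i]+[x0,y0]).round(1),'rig mm mean',P.mean(0).round(1),'min',P.min(0).round(1),'max',P.max(0).round(1))
E
python3 - <<'E'
from h import *
for n,b in [('top',(360,140,412,242)),('side',(270,140,376,204))]:
    s=dict(np.load('/tmp/'+n+'0.npz')); print(n); pointers(s,b)
s=dict(np.load('/tmp/side0.npz'));W=cloud(s)[218:285,218:255].reshape(-1,3); W=W[W[:,2]>.03]; print(W[:,2].max(), W[W[:,2]>.2].mean(0),W[W[:,2]>.2].min(0),W[W[:,2]>.2].max(0))
E
```

```text
top
  comp 9 px [373.8 180.6] rig mm mean [117.3  54.1] min [115.   46.3] max [119.8  60.3]
  comp 41 px [388.5 194.6] rig mm mean [74.7 -0.8] min [ 71.6 -37.1] max [77.8 35.2]
side
  comp 5 px [356.2 141.4] rig mm mean [  25.5 -137.4] min [  18.1 -143.3] max [  32.6 -133.7]
  comp 6 px [360.5 142.8] rig mm mean [   7.8 -136.6] min [   3.6 -147.7] max [  11.3 -129.3]
  comp 10 px [364.1 143.6] rig mm mean [  -6.  -138.3] min [ -11.9 -148.7] max [   1.1 -128.7]
  comp 4 px [357.2 145.2] rig mm mean [  13.7 -117.9] min [   9.6 -124.3] max [  17.2 -113.3]
  comp 25 px [329.8 160.2] rig mm mean [72.3  4.8] min [ 68.7 -33.4] max [75.3 39.2]
  comp 6 px [313.  165.5] rig mm mean [114.5  57. ] min [112.4  48.3] max [116.6  65.8]
0.2693100662452804 [0.6555736  0.29042686 0.24264545] [0.64441764 0.2642598  0.20054526] [0.67565969 0.30614572 0.26931007]
```

Measured: the blade handle at (0.514, 0.214) with the stand at yaw -11°. The slot is at (0.459, -0.223) with yaw -7°. The shoe pointer is about 42 mm short of the fixed one, so shoe ≈ 12.6 mm and wheel ≈ 0.57 rad. Next I move over to the stand.

>>> play_rows --steps '[{"tz": 0.24, "fingers": 1}, {"tz": 0.24, "fingers": 1}, {"tx": 0.068, "ty": 0.2214, "az": -0.531, "fingers": 1}, {"tx": 0.068, "ty": 0.2214, "az": -0.531, "fingers": 1}, {"tx": 0.068, "ty": 0.2214, "az": -0.531, "fingers": 1}]'

```text
invalid input at $.steps[0]: expected keys tx, ty, tz, ax, ay, az, fingers
```

>>> play_rows --steps '[{"tx": 0.068, "ty": 0.2214, "az": -0.531, "fingers": 1}, {"tx": 0.068, "ty": 0.2214, "az": -0.531, "fingers": 1}, {"tx": 0.068, "ty": 0.2214, "az": -0.531, "fingers": 1}, {"tx": 0.068, "ty": 0.2214, "az": -0.531, "fingers": 1}, {"tx": 0.068, "ty": 0.2214, "az": -0.531, "fingers": 1}]'

```text
invalid input at $.steps[0]: expected keys tx, ty, tz, ax, ay, az, fingers
```

>>> play_rows --steps '[{"tx": 0.068, "ty": 0.2214, "az": -0.531, "fingers": 1}, {"tx": 0.068, "ty": 0.2214, "az": -0.531, "fingers": 1}, {"tx": 0.068, "ty": 0.2214, "az": -0.531, "fingers": 1}, {"tx": 0.068, "ty": 0.2214, "az": -0.531, "fingers": 1}, {"fingers": 1}]'

```text
invalid input at $.steps[0]: expected keys tx, ty, tz, ax, ay, az, fingers
```

All keys are needed in every row.

>>> play_rows --steps '[{"tx": 0, "ty": 0, "tz": 0.24, "ax": 0, "ay": 0, "az": 0, "fingers": 1}, {"tx": 0, "ty": 0, "tz": 0.24, "ax": 0, "ay": 0, "az": 0, "fingers": 1}, {"tx": 0.068, "ty": 0.2214, "tz": 0, "ax": 0, "ay": 0, "az": -0.531, "fingers": 1}, {"tx": 0.068, "ty": 0.2214, "tz": 0, "ax": 0, "ay": 0, "az": -0.531, "fingers": 1}, {"tx": 0.068, "ty": 0.2214, "tz": 0, "ax": 0, "ay": 0, "az": -0.531, "fingers": 1}]'

```text
t: 0.78
position: [0.3274, -0.3928, 0.3338]
tool_rot: [-0.0, 0.987, 0.158, 0.0]
wrist_force: [0.7, 0.1, -0.5]
finger_gap: 0.998
```

>>> play_rows --steps '[{"tx": 0.068, "ty": 0.2214, "tz": 0, "ax": 0, "ay": 0, "az": -0.531, "fingers": 1}, {"tx": 0.068, "ty": 0.2214, "tz": 0, "ax": 0, "ay": 0, "az": -0.531, "fingers": 1}, {"tx": 0.068, "ty": 0.2214, "tz": 0, "ax": 0, "ay": 0, "az": -0.531, "fingers": 1}, {"tx": 0.068, "ty": 0.2214, "tz": 0, "ax": 0, "ay": 0, "az": -0.531, "fingers": 1}, {"tx": 0.068, "ty": 0.2214, "tz": 0, "ax": 0, "ay": 0, "az": -0.531, "fingers": 1}]'

```text
t: 1.4
position: [0.4124, -0.116, 0.334]
tool_rot: [0.0, 0.999, 0.043, 0.0]
wrist_force: [1.2, 0.1, -0.7]
finger_gap: 0.998
```

>>> play_rows --steps '[{"tx": 0.068, "ty": 0.2214, "tz": 0, "ax": 0, "ay": 0, "az": -0.531, "fingers": 1}, {"tx": 0.068, "ty": 0.2214, "tz": 0, "ax": 0, "ay": 0, "az": -0.531, "fingers": 1}, {"tx": 0.068, "ty": 0.2214, "tz": 0, "ax": 0, "ay": 0, "az": -0.531, "fingers": 1}, {"tx": 0.068, "ty": 0.2214, "tz": 0, "ax": 0, "ay": 0, "az": -0.531, "fingers": 1}, {"tx": 0, "ty": 0, "tz": 0, "ax": 0, "ay": 0, "az": 0, "fingers": 1}]'

```text
t: 2.02
position: [0.4806, 0.1069, 0.3335]
tool_rot: [-0.0, 0.999, -0.047, -0.0]
wrist_force: [0.0, -0.3, -0.4]
finger_gap: 1.002
```

Run:
```python
from h import *
o=readout.observe(); print(o['position'],o['tool_rot'])
for n in ['top','side','wrist']:
    s=cams.snapshot(n); save(s,n+'1'); np.savez('/tmp/'+n+'1.npz',pose=np.r_[o['position'],o['tool_rot']],**s)
s=dict(np.load('/tmp/top1.npz')); pointers(s,(360,140,412,242)); W=cloud(s)[140:242,360:425].reshape(-1,3)
m=W[(W[:,2]>.134)&(W[:,2]<.145)].astype(np.float32); print(len(m),cv2.minAreaRect(m[:,:2].copy()*1000))
im=cv2.resize(s['pixels'][140:242,355:420,::-1],None,fx=5.5,fy=5.5,interpolation=cv2.INTER_CUBIC);cv2.imwrite('pics/z_top1.png',im)
```

```text
[0.48056564 0.10686588 0.33346992] [-2.91950024e-04  9.98884592e-01 -4.72165561e-02 -2.89352811e-04]
  comp 8 px [373.6 180.6] rig mm mean [117.   54.6] min [115.   46.3] max [119.4  60.3]
  comp 39 px [388.4 194.5] rig mm mean [74.8 -0.7] min [ 72.  -37.1] max [77.8 35.2]
475 ((459.00299072265625, -224.31875610351562), (130.67898559570312, 56.551856994628906), 82.47970581054688)
```

Run:
```python
from h import *
s=dict(np.load('/tmp/wrist1.npz')); p=s['pose']; im=s['pixels'][:,:,::-1]
from scipy.spatial.transform import Rotation as R
def wc(s):
    h,w=s['z_map'].shape; v,u=np.mgrid[0:h,0:w]; d=s['z_map']
    P=np.stack([(u-s['cx'])/s['fx']*d, -(v-s['cy'])/s['fy']*d, -d],-1)
    q=s['pose'][3:]; Rw=R.from_quat([q[1],q[2],q[3],q[0]]).as_matrix()
    T=s['T_tool_cam']; t=P@T[:3,:3].T+T[:3,3]; W=t@Rw.T+s['pose'][:3]; W[d==0]=np.nan; return W
W=wc(s)
m=(W[...,2]>.20)&(W[...,2]<.22)&(W[...,0]>.45)&(W[...,1]>.15)
print(m.sum(), W[m].mean(0) if m.any() else '')
if m.sum()>5: print(cv2.minAreaRect((W[m][:,:2]*1000).astype(np.float32)), np.argwhere(m).mean(0))
```

```text
1094 [0.59051955 0.24461063 0.21077871]
((583.3543701171875, 246.08624267578125), (176.0229949951172, 42.26197814941406), 25.49338150024414) [ 94.8464351  171.22486289]
```

View pics/wrist1.png

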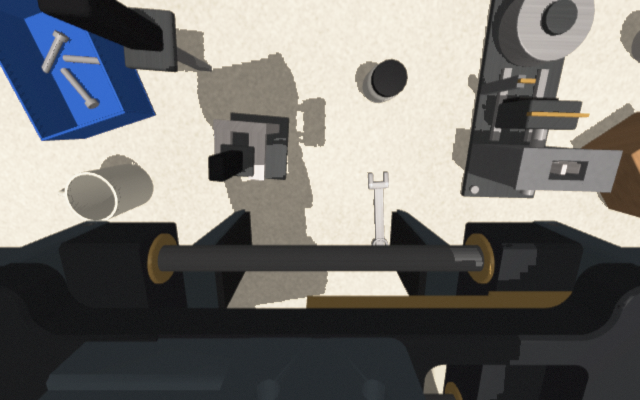

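View pics/z_top1.png

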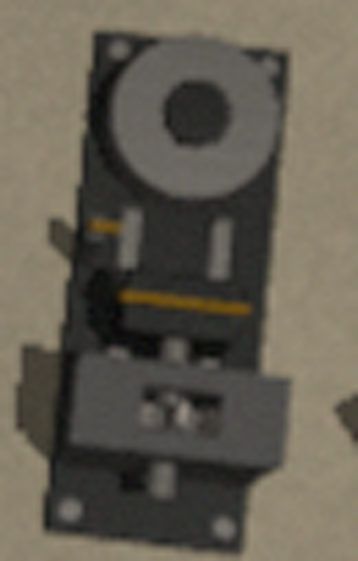

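```bash
cat >> h.py <<'E'
from scipy.spatial.transform import Rotation as R
def wTc(s):
    q=s['pose'][3:]; T=np.eye(4); T[:3,:3]=R.from_quat([q[1],q[2],q[3],q[0]]).as_matrix(); T[:3,3]=s['pose'][:3]
    return T@s['T_tool_cam']
def wc(s):
    s=dict(s); s['extrinsics']=np.linalg.inv(wTc(s)); return cloud(s)
E
python3 - <<'E'
from h import *
s=dict(np.load('/tmp/wrist1.npz')); W=wc(s); s['extrinsics']=np.linalg.inv(wTc(s))
m=(W[...,2]>.20)&(W[...,2]<.22)&(W[...,0]>.45)&(W[...,0]<.56)&(W[...,1]>.17)&(W[...,1]<.25)
print(m.sum(), W[m].mean(0),cv2.minAreaRect((W[m][:,:2]*1000).astype(np.float32)), np.argwhere(m).mean(0))
w=W[140:200,500:630].reshape(-1,3); g=w[(w[:,2]>.134)&(w[:,2]<.145)&(w[:,1]<0)]
print(len(g),g.mean(0),cv2.minAreaRect((g[:,:2]*1000).astype(np.float32)))
pointers(s,(480,60,600,130))
for nm,(x0,y0,x1,y1) in [('wrist',(540,150,600,190)),('top',(377,205,402,222))]:
    s=dict(np.load(f'/tmp/{nm}1.npz'))
    if nm=='wrist': s['extrinsics']=np.linalg.inv(wTc(s)); W=wc(s)
    else: W=cloud(s)
    # slot = points lower than guard inside guard outline
    mm=np.zeros(W.shape[:2],bool); mm[y0:y1,x0:x1]=W[y0:y1,x0:x1,2]<.132
    n,l,st,c=cv2.connectedComponentsWithStats(mm.astype(np.uint8)); 
    for i in range(1,n):
        v,u=np.where(l==i)
        if len(v)<8: continue
        P=np.array([torig(ray(s,a,b,.139)) for a,b in zip(u,v)]); print(nm,len(v),c[i],P.mean(0),P.min(0),P.max(0))
    r=cv2.resize(s['pixels'][y0-6:y1+6,x0-10:x1+10,::-1],None,fx=9,fy=9,interpolation=cv2.INTER_CUBIC); cv2.imwrite(f'pics/slot_{nm}.png',r)
E
```

```text
520 [0.51808467 0.21334102 0.21125368] ((517.4618530273438, 215.21522521972656), (18.491857528686523, 27.98943519592285), 79.33731842041016) [167.38846154 217.65769231]
3567 [ 0.46372436 -0.22059663  0.13849558] ((462.9385986328125, -221.61941528320312), (132.0176239013672, 56.2119140625), 82.99628448486328)
  comp 48 px [527.4  80.6] rig mm mean [118.1  56.3] min [116.2  47.2] max [120.2  66.5]
  comp 176 px [556.3 114.1] rig mm mean [76.4  7.4] min [ 74.2 -35.3] max [78.6 42.6]
wrist 607 [566.1416804  169.41350906] [4.56523094 4.39007355] [ -8.08894581 -17.14211964] [16.99128318 25.87166706]
top 51 [391.60784314 205.7254902 ] [ 31.81099963 -10.92316771] [ 23.25330341 -42.41379809] [38.03421388 34.37660501]
top 104 [387.77884615 214.58653846] [ 0.56124116 -1.17506882] [-12.07725726 -24.49839181] [12.64905701 22.40734767]
```

View pics/slot_wrist.png

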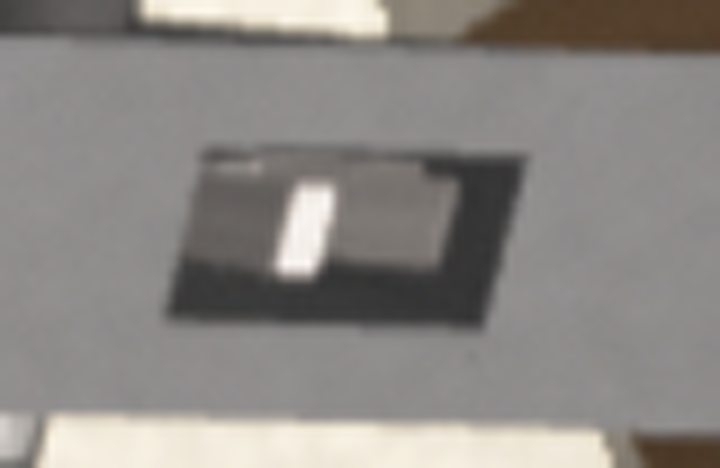

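>>> play_rows --steps '[{"tx": 0.0688, "ty": 0.2152, "tz": 0, "ax": 0, "ay": 0, "az": -0.52, "fingers": 1}, {"tx": 0.0688, "ty": 0.2152, "tz": 0, "ax": 0, "ay": 0, "az": -0.52, "fingers": 1}, {"tx": 0, "ty": 0, "tz": -0.1855, "ax": 0, "ay": 0, "az": 0, "fingers": 1}, {"tx": 0, "ty": 0, "tz": -0.1855, "ax": 0, "ay": 0, "az": 0, "fingers": 1}, {"tx": 0, "ty": 0, "tz": 0, "ax": 0, "ay": 0, "az": 0, "fingers": 1}]'

```text
t: 2.8
position: [0.513, 0.2093, 0.2389]
tool_rot: [0.001, 0.995, -0.095, -0.003]
wrist_force: [0.4, 0.1, 0.3]
finger_gap: 1.001
```

Run:
```python
from h import *
o=readout.observe(); print(o['position'],o['tool_rot'],o['joint_pos'])
for n in ['wrist','side']:
    s=cams.snapshot(n); save(s,n+'2'); np.savez('/tmp/'+n+'2.npz',pose=np.r_[o['position'],o['tool_rot']],**s)
s=cv2.imread('pics/side2.png')[170:300,220:360]; cv2.imwrite('pics/side2z.png',cv2.resize(s,None,fx=4,fy=4))
```

```text
[0.51295046 0.20933252 0.2388686 ] [ 0.00115727  0.99545978 -0.09513597 -0.00276411] [ 2.79761720e-01  3.72206496e-01  1.48296484e+00 -1.33758542e-04
  1.29241315e+00  2.04115618e+00]
```

View pics/side2z.png

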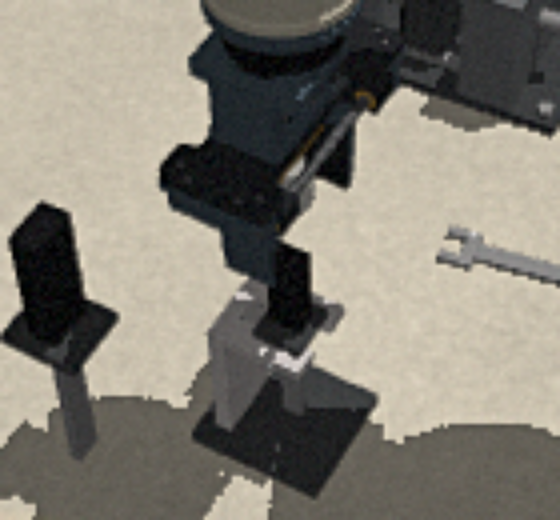

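View pics/wrist2.png

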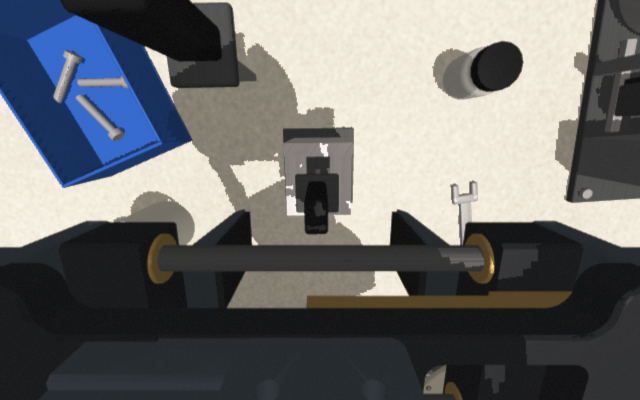

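Run:
```python
from h import *
for n in ['wrist','side']:
    s=dict(np.load(f'/tmp/{n}2.npz')); W=wc(s) if n=='wrist' else cloud(s)
    m=(W[...,2]>.204)&(W[...,2]<.22)&(W[...,0]>.48)&(W[...,0]<.56)&(W[...,1]>.18)&(W[...,1]<.25)
    print(m.sum(), W[m].mean(0),cv2.minAreaRect((W[m][:,:2]*1000).astype(np.float32)), np.argwhere(m).mean(0))
```

```text
852 [0.51868235 0.21194707 0.21232011] ((517.5999145507812, 212.3754425048828), (17.461210250854492, 27.408897399902344), 79.16744995117188) [214.93192488 315.73826291]
54 [0.51062525 0.21589743 0.21060729] ((511.9277648925781, 215.27566528320312), (18.422016143798828, 26.586454391479492), 76.58059692382812) [234.35185185 292.55555556]
```

>>> play_rows --steps '[{"tx": 0, "ty": 0, "tz": 0, "ax": 0, "ay": 0, "az": 0, "fingers": 1}, {"tx": 0, "ty": 0, "tz": 0, "ax": 0, "ay": 0, "az": 0, "fingers": 1}]'

```text
t: 3.15
position: [0.5153, 0.2111, 0.2426]
tool_rot: [-0.0, 0.996, -0.095, 0.001]
wrist_force: [-0.3, 0.3, -0.1]
finger_gap: 0.999
```

>>> play_rows --steps '[{"tx": 0, "ty": 0.01, "tz": -0.126, "ax": 0, "ay": 0, "az": 0, "fingers": 1}, {"tx": 0, "ty": 0, "tz": -0.126, "ax": 0, "ay": 0, "az": 0, "fingers": 1}, {"tx": 0, "ty": 0, "tz": -0.126, "ax": 0, "ay": 0, "az": 0, "fingers": 0.4}, {"tx": 0, "ty": 0, "tz": 0, "ax": 0, "ay": 0, "az": 0, "fingers": 0}, {"tx": 0, "ty": 0, "tz": 0, "ax": 0, "ay": 0, "az": 0, "fingers": 0}]'

```text
t: 3.78
position: [0.5154, 0.2139, 0.1481]
tool_rot: [-0.0, 0.996, -0.094, 0.001]
wrist_force: [0.3, 0.7, 0.4]
finger_gap: 0.702
```

>>> play_rows --steps '[{"tx": 0, "ty": 0, "tz": 0, "ax": 0, "ay": 0, "az": 0, "fingers": 0}, {"tx": 0, "ty": 0, "tz": 0, "ax": 0, "ay": 0, "az": 0, "fingers": 0}, {"tx": 0, "ty": 0, "tz": 0, "ax": 0, "ay": 0, "az": 0, "fingers": 0}]'

```text
t: 4.15
position: [0.5148, 0.2137, 0.1471]
tool_rot: [-0.0, 0.996, -0.094, 0.0]
wrist_force: [-0.2, -0.3, -0.8]
finger_gap: 0.374
```

>>> play_rows --steps '[{"tx": 0, "ty": 0, "tz": 0, "ax": 0, "ay": 0, "az": 0, "fingers": 0}, {"tx": 0, "ty": 0, "tz": 0, "ax": 0, "ay": 0, "az": 0, "fingers": 0}, {"tx": 0, "ty": 0, "tz": 0, "ax": 0, "ay": 0, "az": 0, "fingers": 0}, {"tx": 0, "ty": 0, "tz": 0, "ax": 0, "ay": 0, "az": 0, "fingers": 0}]'

```text
t: 4.65
position: [0.5146, 0.2136, 0.1467]
tool_rot: [0.0, 0.996, -0.094, -0.0]
wrist_force: [-0.8, -0.9, 2.5]
finger_gap: 0.198
```

>>> play_rows --steps '[{"tx": 0, "ty": 0, "tz": 0.1, "ax": 0, "ay": 0, "az": 0, "fingers": 0}, {"tx": 0, "ty": 0, "tz": 0.2, "ax": 0, "ay": 0, "az": 0, "fingers": 0}, {"tx": 0, "ty": 0, "tz": 0.2, "ax": 0, "ay": 0, "az": 0, "fingers": 0}, {"tx": 0, "ty": 0, "tz": 0.12, "ax": 0, "ay": 0, "az": 0, "fingers": 0}, {"tx": 0, "ty": 0, "tz": 0, "ax": 0, "ay": 0, "az": 0, "fingers": 0}]'

```text
t: 5.28
position: [0.5155, 0.214, 0.3036]
tool_rot: [-0.001, 0.996, -0.094, 0.002]
wrist_force: [-0.2, -0.8, -1.9]
finger_gap: 0.192
```

Run:
```python
from h import *
o=readout.observe(); print(o['position'],o['tool_rot'],o['finger_gap'],o['wrist_force'])
s=cams.snapshot('side'); save(s,'side3'); np.savez('/tmp/side3.npz',**s)
s=cv2.imread('pics/side3.png')[130:300,200:360]; cv2.imwrite('pics/side3z.png',cv2.resize(s,None,fx=3.5,fy=3.5))
```

```text
[0.51554041 0.2139777  0.30356948] [-7.54137830e-04  9.95536667e-01 -9.43548388e-02  1.82768422e-03] 0.19218682212428737 [-0.24146558 -0.76909955 -1.93746809]
```

View pics/side3z.png

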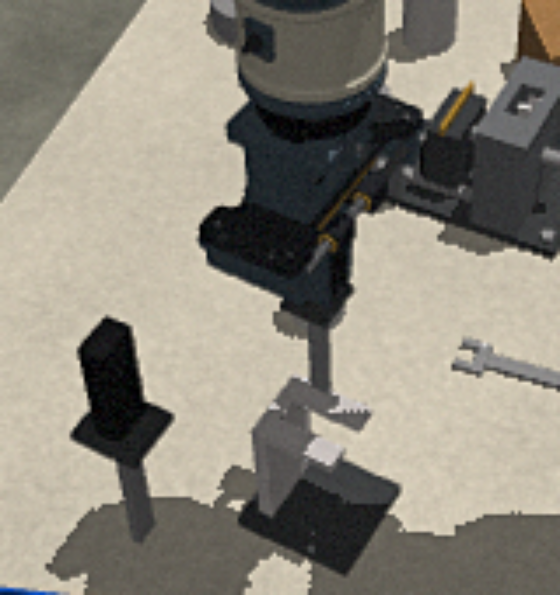

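The blade is lifted clear and hangs straight. Now over to the slot.

>>> play_rows --steps '[{"tx": -0.0115, "ty": -0.09, "tz": 0, "ax": 0, "ay": 0, "az": 0.074, "fingers": 0}, {"tx": -0.0225, "ty": -0.18, "tz": 0, "ax": 0, "ay": 0, "az": 0.074, "fingers": 0}, {"tx": -0.0225, "ty": -0.18, "tz": 0, "ax": 0, "ay": 0, "az": 0.074, "fingers": 0}, {"tx": -0.0225, "ty": -0.18, "tz": 0, "ax": 0, "ay": 0, "az": 0.074, "fingers": 0}, {"tx": -0.0225, "ty": -0.18, "tz": 0, "ax": 0, "ay": 0, "az": 0.074, "fingers": 0}]'

```text
t: 5.95
position: [0.4881, 0.0099, 0.2999]
tool_rot: [-0.0, 0.997, -0.078, -0.001]
wrist_force: [1.3, -0.4, -1.2]
finger_gap: 0.197
```

>>> play_rows --steps '[{"tx": -0.0225, "ty": -0.18, "tz": 0, "ax": 0, "ay": 0, "az": 0.074, "fingers": 0}, {"tx": -0.0225, "ty": -0.18, "tz": 0, "ax": 0, "ay": 0, "az": 0.074, "fingers": 0}, {"tx": -0.0225, "ty": -0.18, "tz": 0, "ax": 0, "ay": 0, "az": 0.074, "fingers": 0}, {"tx": -0.0225, "ty": -0.18, "tz": 0, "ax": 0, "ay": 0, "az": 0.074, "fingers": 0}, {"tx": -0.0225, "ty": -0.18, "tz": 0, "ax": 0, "ay": 0, "az": 0.074, "fingers": 0}]'

```text
t: 6.58
position: [0.4601, -0.2149, 0.2998]
tool_rot: [-0.001, 0.998, -0.062, -0.001]
wrist_force: [0.2, -0.5, -2.4]
finger_gap: 0.2
```

>>> play_rows --steps '[{"tx": -0.0115, "ty": -0.09, "tz": -0.06, "ax": 0, "ay": 0, "az": 0, "fingers": 0}, {"tx": 0, "ty": 0, "tz": 0, "ax": 0, "ay": 0, "az": 0, "fingers": 0}, {"tx": 0, "ty": 0, "tz": 0, "ax": 0, "ay": 0, "az": 0, "fingers": 0}]'

```text
t: 6.95
position: [0.4579, -0.2356, 0.2858]
tool_rot: [-0.001, 0.998, -0.062, -0.001]
wrist_force: [0.9, 0.1, -2.3]
finger_gap: 0.194
```

Run:
```python
from h import *
o=readout.observe(); print(o['position'],o['tool_rot'],o['finger_gap'],o['wrist_force'])
for n in ['side','wrist','top']:
    s=cams.snapshot(n); save(s,n+'4'); np.savez(f'/tmp/{n}4.npz',pose=np.r_[o['position'],o['tool_rot']],**s)
s=cv2.imread('pics/side4.png')[60:210,260:400]; cv2.imwrite('pics/side4z.png',cv2.resize(s,None,fx=4,fy=4))
```

```text
[ 0.45794109 -0.23556266  0.28582019] [-6.03086753e-04  9.98064338e-01 -6.21823609e-02 -7.53365231e-04] 0.19374977516186132 [ 0.93723349  0.05421826 -2.33465147]
```

View pics/side4z.png

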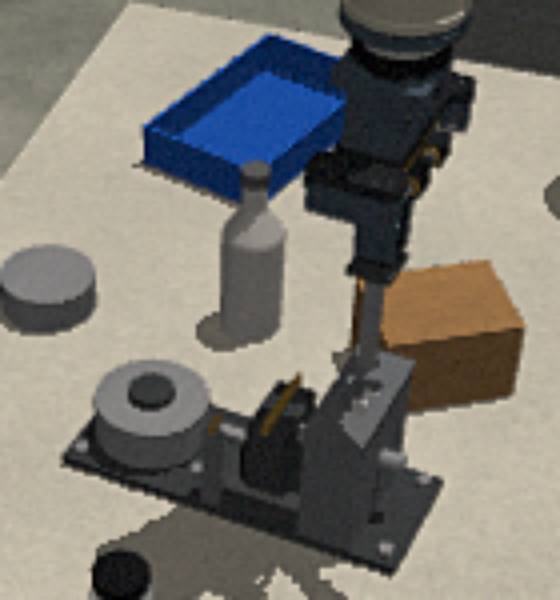

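View pics/wrist4.png

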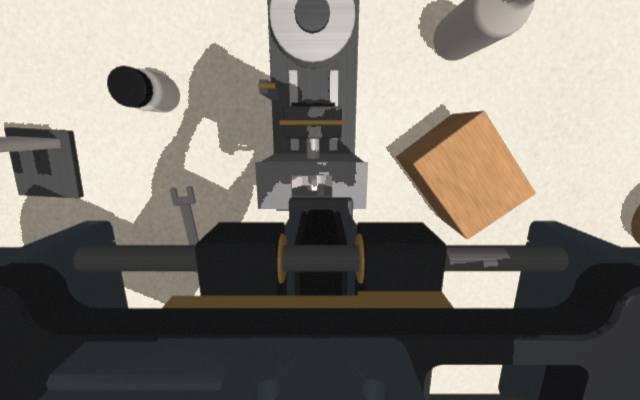

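```bash
cat > bl.py <<'E'
from h import *
import sys
RC[:]=[.4588,-.2230]
s=dict(np.load('/tmp/side4.npz')); W=cloud(s)
m=(W[...,2]>.168)&(W[...,2]<.255)&(np.hypot(W[...,0]-.458,W[...,1]+.236)<.04)
P=W[m]; r=np.array([torig(p) for p in P]); z=P[:,2]
for a in np.arange(.17,.255,.01):
    k=(z>=a)&(z<a+.01)
    if k.any(): print(round(a,3),k.sum(),r[k].mean(0).round(1),r[k].min(0).round(1),r[k].max(0).round(1))
E
python3 bl.py
```

```text
0.17 9 [ -0.9 -10.4] [ -7.  -18.5] [ 6.9 -6.8]
0.18 11 [-1.5 -7.7] [ -8.3 -11.3] [ 6.1 -5.6]
0.19 9 [-1.1 -7.9] [ -8.3 -12.6] [ 6.1 -3.1]
0.2 15 [-0.1 -8.1] [ -9.3 -12.2] [ 7.6 -3.5]
0.21 12 [ 0.7 -9.5] [ -8.4 -11.7] [ 8.2 -6.3]
0.22 12 [ -2.8 -10.7] [ -7.3 -17.8] [ 5.8 -4.7]
0.23 10 [ 0.3 -7. ] [ -6.8 -11.9] [ 5.9 -3. ]
0.24 12 [ 0.  -9.2] [ -7.2 -12.4] [ 7.8 -5.5]
0.25 7 [ 0.3 -8. ] [ -7.  -12.4] [ 8.4 -5.2]
```

Blade face in the rig frame is at x -0.5 and y -8.5, so its centre is at y ≈ -12. That agrees with the arm pose. Inserting.

>>> play_rows --steps '[{"tx": -0.001, "ty": -0.007, "tz": 0, "ax": 0, "ay": 0, "az": 0, "fingers": 0}, {"tx": 0, "ty": 0, "tz": -0.06, "ax": 0, "ay": 0, "az": 0, "fingers": 0}, {"tx": 0, "ty": 0, "tz": -0.06, "ax": 0, "ay": 0, "az": 0, "fingers": 0}, {"tx": 0, "ty": 0, "tz": 0, "ax": 0, "ay": 0, "az": 0, "fingers": 0}, {"tx": 0, "ty": 0, "tz": 0, "ax": 0, "ay": 0, "az": 0, "fingers": 0}]'

```text
t: 7.72
position: [0.4581, -0.2381, 0.2567]
tool_rot: [-0.0, 0.998, -0.062, -0.0]
wrist_force: [0.4, -0.3, -2.1]
finger_gap: 0.197
```

>>> play_rows --steps '[{"tx": 0, "ty": 0, "tz": -0.03, "ax": 0, "ay": 0, "az": 0, "fingers": 0}, {"tx": 0, "ty": 0, "tz": -0.03, "ax": 0, "ay": 0, "az": 0, "fingers": 0}, {"tx": 0, "ty": 0, "tz": -0.03, "ax": 0, "ay": 0, "az": 0, "fingers": 0}, {"tx": 0, "ty": 0, "tz": 0, "ax": 0, "ay": 0, "az": 0, "fingers": 0}, {"tx": 0, "ty": 0, "tz": 0, "ax": 0, "ay": 0, "az": 0, "fingers": 0}]'

```text
t: 8.35
position: [0.4581, -0.2382, 0.2343]
tool_rot: [0.0, 0.998, -0.062, 0.0]
wrist_force: [-0.0, -0.4, -2.5]
finger_gap: 0.197
```

>>> play_rows --steps '[{"tx": 0.0029, "ty": 0.0233, "tz": 0, "ax": 0, "ay": 0, "az": 0, "fingers": 0}, {"tx": 0.0029, "ty": 0.0233, "tz": 0, "ax": 0, "ay": 0, "az": 0, "fingers": 0}, {"tx": 0.0029, "ty": 0.0233, "tz": 0, "ax": 0, "ay": 0, "az": 0, "fingers": 0}, {"tx": 0.0029, "ty": 0.0233, "tz": 0, "ax": 0, "ay": 0, "az": 0, "fingers": 0}, {"tx": 0.0029, "ty": 0.0233, "tz": 0, "ax": 0, "ay": 0, "az": 0, "fingers": 0}]'

```text
t: 8.98
position: [0.4617, -0.2085, 0.2342]
tool_rot: [0.0, 0.998, -0.062, 0.0]
wrist_force: [-0.3, -2.0, -2.2]
finger_gap: 0.198
```

>>> play_rows --steps '[{"tx": 0, "ty": 0, "tz": 0, "ax": 0, "ay": 0, "az": 0, "fingers": 0}, {"tx": 0, "ty": 0, "tz": 0, "ax": 0, "ay": 0, "az": 0, "fingers": 0}]'

```text
t: 9.22
position: [0.4616, -0.2088, 0.2341]
tool_rot: [-0.0, 0.998, -0.062, -0.0]
wrist_force: [-0.5, 0.7, -2.9]
finger_gap: 0.199
```

```bash
cat > look.py <<'E'
from h import *
import sys
k=sys.argv[1]
o=readout.observe(); print(o['t'],o['position'],o['wrist_force'],o['finger_gap'], 'blade rig', (torig(o['position'])-torig([.4597,-.2236])).round(1))
s=cams.snapshot('wrist'); save(s,'wrist'+k); s['pose']=np.r_[o['position'],o['tool_rot']]; s['extrinsics']=np.linalg.inv(wTc(s)); pointers(s,(230,40,380,190))
s=cams.snapshot('side'); save(s,'side'+k); pointers(s,(290,150,345,190))
s=cams.snapshot('top'); save(s,'top'+k); pointers(s,(360,140,412,205))
E
python3 look.py 5
```

```text
9.225 [ 0.4616001  -0.20877928  0.23409977] [-0.52167774  0.74923123 -2.86205835] 0.19866383941759458 blade rig [ 0.1 14.9]
  comp 93 px [283.8  78.4] rig mm mean [117.5  51.4] min [115.   43.1] max [119.7  61.3]
  comp 367 px [336.8 108.1] rig mm mean [89.  -2.3] min [ 87.  -40.7] max [91.  37.8]
  comp 18 px [327.9 157. ] rig mm mean [85.3 -8.5] min [ 82.  -33.7] max [88.4 16.3]
```

Shoe is now 26.5 mm (value ≈ 1.20), one tooth advanced as planned. Second stroke.

>>> play_rows --steps '[{"tx": -0.001, "ty": -0.008, "tz": 0, "ax": 0, "ay": 0, "az": 0, "fingers": 0}, {"tx": 0, "ty": 0, "tz": 0.05, "ax": 0, "ay": 0, "az": 0, "fingers": 0}, {"tx": 0, "ty": 0, "tz": 0.042, "ax": 0, "ay": 0, "az": 0, "fingers": 0}, {"tx": -0.0065, "ty": -0.054, "tz": 0, "ax": 0, "ay": 0, "az": 0, "fingers": 0}, {"tx": -0.007, "ty": -0.0545, "tz": 0, "ax": 0, "ay": 0, "az": 0, "fingers": 0}]'

```text
t: 10.0
position: [0.4579, -0.2391, 0.2572]
tool_rot: [0.0, 0.998, -0.062, 0.0]
wrist_force: [0.4, -0.5, -3.0]
finger_gap: 0.196
```

>>> play_rows --steps '[{"tx": 0, "ty": 0, "tz": 0, "ax": 0, "ay": 0, "az": 0, "fingers": 0}, {"tx": 0, "ty": 0, "tz": -0.03, "ax": 0, "ay": 0, "az": 0, "fingers": 0}, {"tx": 0, "ty": 0, "tz": -0.03, "ax": 0, "ay": 0, "az": 0, "fingers": 0}, {"tx": 0, "ty": 0, "tz": -0.03, "ax": 0, "ay": 0, "az": 0, "fingers": 0}, {"tx": 0, "ty": 0, "tz": 0, "ax": 0, "ay": 0, "az": 0, "fingers": 0}]'

```text
t: 10.62
position: [0.4577, -0.2377, 0.2339]
tool_rot: [-0.0, 0.998, -0.062, -0.001]
wrist_force: [0.3, 0.2, -1.5]
finger_gap: 0.194
```

>>> play_rows --steps '[{"tx": 0.0029, "ty": 0.0232, "tz": 0, "ax": 0, "ay": 0, "az": 0, "fingers": 0}, {"tx": 0.0029, "ty": 0.0232, "tz": 0, "ax": 0, "ay": 0, "az": 0, "fingers": 0}, {"tx": 0.0029, "ty": 0.0232, "tz": 0, "ax": 0, "ay": 0, "az": 0, "fingers": 0}, {"tx": 0.0029, "ty": 0.0232, "tz": 0, "ax": 0, "ay": 0, "az": 0, "fingers": 0}, {"tx": 0.0029, "ty": 0.0232, "tz": 0, "ax": 0, "ay": 0, "az": 0, "fingers": 0}]'

```text
t: 11.25
position: [0.4618, -0.2087, 0.2348]
tool_rot: [0.0, 0.998, -0.062, 0.0]
wrist_force: [-0.4, -2.7, -2.0]
finger_gap: 0.192
```

>>> play_rows --steps '[{"tx": 0, "ty": 0, "tz": 0, "ax": 0, "ay": 0, "az": 0, "fingers": 0}, {"tx": 0, "ty": 0, "tz": 0, "ax": 0, "ay": 0, "az": 0, "fingers": 0}]'

```text
t: 11.5
position: [0.4616, -0.2089, 0.2346]
tool_rot: [-0.0, 0.998, -0.062, -0.0]
wrist_force: [0.5, -0.1, -2.2]
finger_gap: 0.196
```

```bash
python3 look.py 6
```

```text
11.5 [ 0.46159128 -0.20889307  0.23461191] [ 0.48860147 -0.11690428 -2.19178734] 0.1962373529104232 blade rig [ 0.1 14.8]
  comp 90 px [283.4  78.7] rig mm mean [117.3  51.7] min [115.1  43.1] max [119.8  61.3]
  comp 379 px [336.9  94.1] rig mm mean [102.7  -2.4] min [ 99.8 -41.2] max [104.7  37.4]
  comp 16 px [324.2 156.3] rig mm mean [99.1 -5.9] min [ 95.9 -32.4] max [101.7  17.7]
```

Shoe is 40.4 mm, with 14.6 mm to go. On the third stroke I'll go to the same end, measure, then creep.

>>> play_rows --steps '[{"tx": -0.001, "ty": -0.008, "tz": 0, "ax": 0, "ay": 0, "az": 0, "fingers": 0}, {"tx": 0, "ty": 0, "tz": 0.05, "ax": 0, "ay": 0, "az": 0, "fingers": 0}, {"tx": 0, "ty": 0, "tz": 0.042, "ax": 0, "ay": 0, "az": 0, "fingers": 0}, {"tx": -0.0065, "ty": -0.054, "tz": 0, "ax": 0, "ay": 0, "az": 0, "fingers": 0}, {"tx": -0.007, "ty": -0.0545, "tz": 0, "ax": 0, "ay": 0, "az": 0, "fingers": 0}]'

```text
t: 12.28
position: [0.4579, -0.2393, 0.2577]
tool_rot: [0.0, 0.998, -0.062, 0.0]
wrist_force: [0.3, 0.2, -2.2]
finger_gap: 0.195
```

>>> play_rows --steps '[{"tx": 0, "ty": 0, "tz": 0, "ax": 0, "ay": 0, "az": 0, "fingers": 0}, {"tx": 0, "ty": 0, "tz": -0.03, "ax": 0, "ay": 0, "az": 0, "fingers": 0}, {"tx": 0, "ty": 0, "tz": -0.03, "ax": 0, "ay": 0, "az": 0, "fingers": 0}, {"tx": 0, "ty": 0, "tz": -0.033, "ax": 0, "ay": 0, "az": 0, "fingers": 0}, {"tx": 0, "ty": 0, "tz": 0, "ax": 0, "ay": 0, "az": 0, "fingers": 0}]'

```text
t: 12.9
position: [0.4577, -0.2378, 0.2336]
tool_rot: [-0.0, 0.998, -0.062, -0.001]
wrist_force: [0.2, -0.3, -2.5]
finger_gap: 0.201
```

>>> play_rows --steps '[{"tx": 0.0029, "ty": 0.0232, "tz": 0, "ax": 0, "ay": 0, "az": 0, "fingers": 0}, {"tx": 0.0029, "ty": 0.0232, "tz": 0, "ax": 0, "ay": 0, "az": 0, "fingers": 0}, {"tx": 0.0029, "ty": 0.0232, "tz": 0, "ax": 0, "ay": 0, "az": 0, "fingers": 0}, {"tx": 0.0029, "ty": 0.0232, "tz": 0, "ax": 0, "ay": 0, "az": 0, "fingers": 0}, {"tx": 0.0029, "ty": 0.0232, "tz": 0, "ax": 0, "ay": 0, "az": 0, "fingers": 0}]'

```text
t: 13.52
position: [0.4618, -0.2088, 0.2345]
tool_rot: [0.0, 0.998, -0.062, 0.0]
wrist_force: [-0.5, -1.2, -1.7]
finger_gap: 0.193
```

>>> play_rows --steps '[{"tx": 0, "ty": 0, "tz": 0, "ax": 0, "ay": 0, "az": 0, "fingers": 0}, {"tx": 0, "ty": 0, "tz": 0, "ax": 0, "ay": 0, "az": 0, "fingers": 0}]'

```text
t: 13.78
position: [0.4616, -0.209, 0.2344]
tool_rot: [-0.0, 0.998, -0.062, -0.0]
wrist_force: [-0.1, 0.1, -2.1]
finger_gap: 0.195
```

```bash
python3 look.py 7
```

```text
13.775 [ 0.46160808 -0.20901769  0.23437288] [-0.13657596  0.13914027 -2.06189621] 0.19528339356708238 blade rig [ 0.1 14.7]
  comp 87 px [283.6  78.7] rig mm mean [117.3  51.5] min [115.1  42.9] max [119.8  61.2]
  comp 420 px [335.6  79.8] rig mm mean [116.2  -0.9] min [114.1 -40.7] max [118.9  38. ]
  comp 28 px [318.3 158.5] rig mm mean [113.4  14.1] min [110.5 -32.8] max [117.9  54.7]
```

```bash
cat > fine.py <<'E'
from h import *
import sys
def fine(s,box,nm):
    x0,y0,x1,y1=box; im=s['pixels'][y0:y1,x0:x1]
    hsv=cv2.cvtColor(im,cv2.COLOR_RGB2HSV); m=cv2.inRange(hsv,(10,110,60),(34,255,255))
    v,u=np.where(m>0); P=np.array([torig(ray(s,a+x0,b+y0,.106)) for a,b in zip(u,v)])
    A=P[(P[:,1]<36)&(P[:,1]>-42)&(abs(P[:,0]-110)<25)]; B=P[(P[:,1]>43)&(P[:,1]<72)&(abs(P[:,0]-115)<12)]
    A=A[abs(A[:,0]-np.median(A[:,0]))<5]
    k=np.polyfit(A[:,1],A[:,0],1); by=B[:,1].mean()
    print(nm,len(A),len(B),'slope deg',np.degrees(np.arctan(k[0])).round(2),'bar at fixed y',np.polyval(k,by).round(2),'fixed',B[:,0].mean().round(2),'diff',(B[:,0].mean()-np.polyval(k,by)).round(2),'diff noslope',(B[:,0].mean()-A[:,0].mean()).round(2))
if __name__=='__main__':
    k=sys.argv[1]; o=readout.observe(); print(o['t'],o['position'])
    s=cams.snapshot('wrist'); save(s,'wrist'+k); s['pose']=np.r_[o['position'],o['tool_rot']]; s['extrinsics']=np.linalg.inv(wTc(s)); fine(s,(230,40,400,130),'wrist')
    c=s['pixels'][40:140,230:400,::-1]; cv2.imwrite('pics/w'+k+'z.png',cv2.resize(c,None,fx=4.5,fy=4.5,interpolation=cv2.INTER_CUBIC))
    s=cams.snapshot('side'); save(s,'side'+k); fine(s,(295,150,345,190),'side')
E
python3 fine.py 8; ls pics | tail -3
```

```text
13.925 [ 0.4616237  -0.20925467  0.2343649 ]
wrist 537 112 slope deg 0.01 bar at fixed y 116.1 fixed 117.54 diff 1.44 diff noslope 1.45
side 34 11 slope deg -0.98 bar at fixed y 111.61 fixed 113.46 diff 1.85 diff noslope 0.89
z_side.png
z_top.png
z_top1.png
```

View pics/w8z.png

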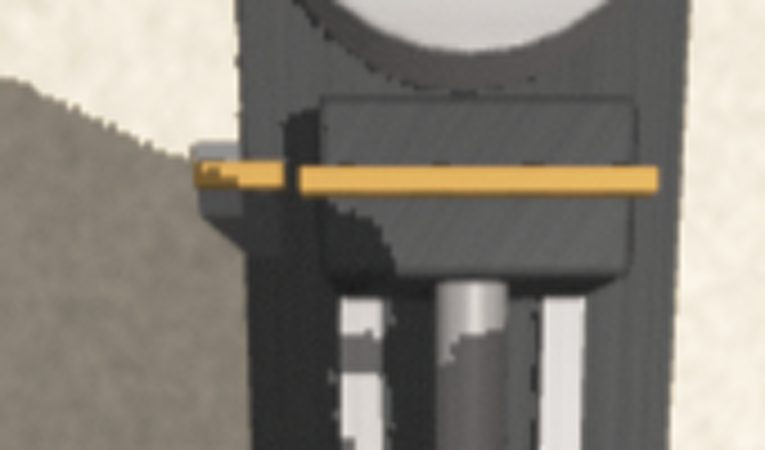

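The wrist crop shows the fixed pointer at row 174 and the bar at row 180. The shoe is about 1.3 mm short, so I'll creep about 2.6 mm.

>>> play_rows --steps '[{"tx": 0.0006, "ty": 0.005, "tz": 0, "ax": 0, "ay": 0, "az": 0, "fingers": 0}, {"tx": 0.0007, "ty": 0.0055, "tz": 0, "ax": 0, "ay": 0, "az": 0, "fingers": 0}, {"tx": 0, "ty": 0, "tz": 0, "ax": 0, "ay": 0, "az": 0, "fingers": 0}, {"tx": 0, "ty": 0, "tz": 0, "ax": 0, "ay": 0, "az": 0, "fingers": 0}]'

```text
t: 14.52
position: [0.462, -0.2066, 0.2345]
tool_rot: [0.0, 0.998, -0.062, 0.0]
wrist_force: [-0.1, -1.9, -1.8]
finger_gap: 0.19
```

```bash
python3 fine.py 9
```

```text
14.525 [ 0.46201388 -0.20664889  0.23447366]
wrist 486 115 slope deg 0.19 bar at fixed y 117.02 fixed 117.61 diff 0.59 diff noslope 0.77
side 33 11 slope deg -0.03 bar at fixed y 113.17 fixed 113.46 diff 0.28 diff noslope 0.26
```

View pics/w9z.png

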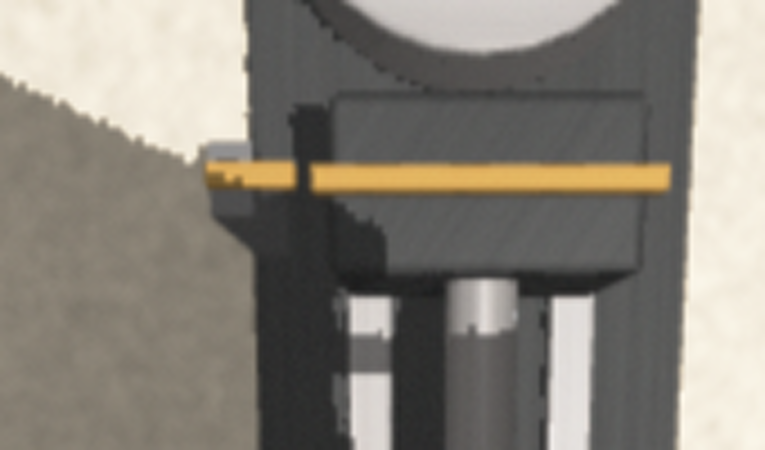

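Nearly in line, about 0.4 mm short. One small nudge more.

>>> play_rows --steps '[{"tx": 0.0005, "ty": 0.0038, "tz": 0, "ax": 0, "ay": 0, "az": 0, "fingers": 0}, {"tx": 0, "ty": 0, "tz": 0, "ax": 0, "ay": 0, "az": 0, "fingers": 0}, {"tx": 0, "ty": 0, "tz": 0, "ax": 0, "ay": 0, "az": 0, "fingers": 0}]'

```text
t: 15.0
position: [0.4621, -0.2056, 0.2344]
tool_rot: [-0.0, 0.998, -0.062, -0.0]
wrist_force: [0.5, -1.7, -1.6]
finger_gap: 0.198
```

```bash
python3 fine.py 10
```

```text
15.0 [ 0.4620848  -0.20561964  0.23441244]
wrist 537 113 slope deg 0.0 bar at fixed y 117.05 fixed 117.57 diff 0.52 diff noslope 0.52
side 34 12 slope deg -0.47 bar at fixed y 112.95 fixed 113.75 diff 0.8 diff noslope 0.37
```

View pics/w10z.png

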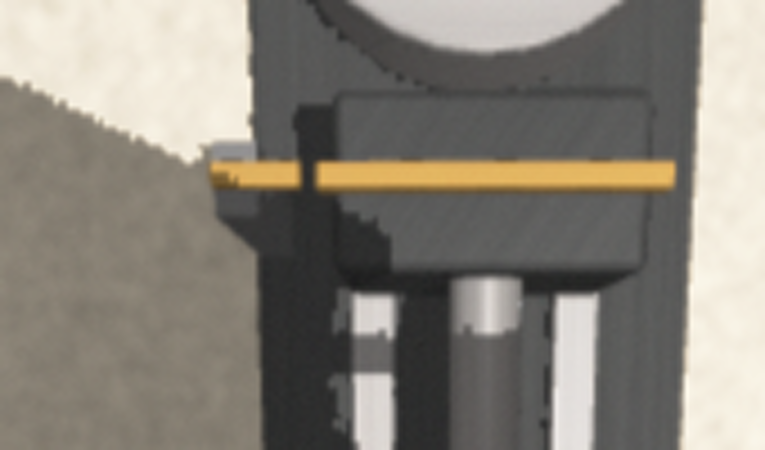

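Pointers now line up (bar rows 161-189 against fixed rows 161-188 in the crop). I'll back off, withdraw and return to the stand.

>>> play_rows --steps '[{"tx": -0.0015, "ty": -0.012, "tz": 0, "ax": 0, "ay": 0, "az": 0, "fingers": 0}, {"tx": 0, "ty": 0, "tz": 0.07, "ax": 0, "ay": 0, "az": 0, "fingers": 0}, {"tx": 0, "ty": 0, "tz": 0.1, "ax": 0, "ay": 0, "az": 0, "fingers": 0}, {"tx": 0, "ty": 0, "tz": 0.1, "ax": 0, "ay": 0, "az": 0, "fingers": 0}, {"tx": 0, "ty": 0, "tz": 0, "ax": 0, "ay": 0, "az": 0, "fingers": 0}]'

```text
t: 15.72
position: [0.4624, -0.2091, 0.3032]
tool_rot: [0.001, 0.998, -0.062, 0.001]
wrist_force: [0.3, -0.5, -2.2]
finger_gap: 0.196
```

```bash
python3 fine.py 11
```

```text
15.725 [ 0.46236349 -0.20907063  0.30316875]
wrist 314 74 slope deg 0.01 bar at fixed y 117.42 fixed 117.47 diff 0.05 diff noslope 0.06
side 34 10 slope deg -0.25 bar at fixed y 113.42 fixed 113.01 diff -0.41 diff noslope -0.65
```

View pics/w11z.png

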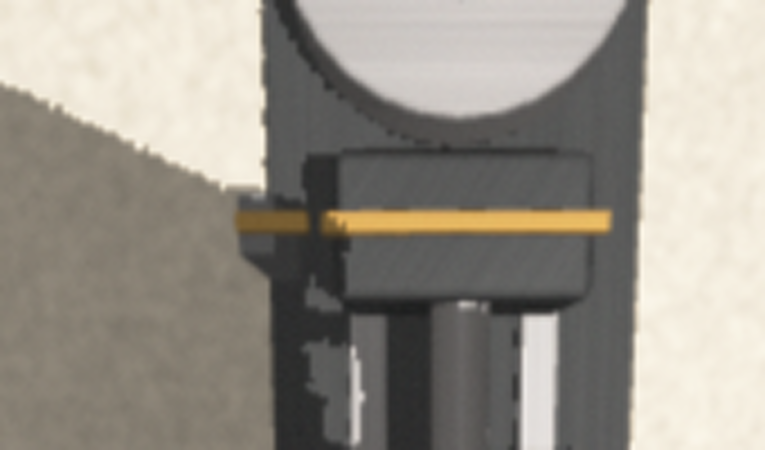

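Still in line after withdrawing (wrist diff 0.05 mm). Now back to the stand: d = (0.0522, 0.4227), turn -3.7°.

>>> play_rows --steps '[{"tx": 0.01, "ty": 0.08, "tz": 0, "ax": 0, "ay": 0, "az": -0.074, "fingers": 0}, {"tx": 0.021, "ty": 0.17, "tz": 0, "ax": 0, "ay": 0, "az": -0.074, "fingers": 0}, {"tx": 0.021, "ty": 0.17, "tz": 0, "ax": 0, "ay": 0, "az": -0.074, "fingers": 0}, {"tx": 0.021, "ty": 0.17, "tz": 0, "ax": 0, "ay": 0, "az": -0.074, "fingers": 0}, {"tx": 0.021, "ty": 0.17, "tz": 0, "ax": 0, "ay": 0, "az": -0.074, "fingers": 0}]'

```text
t: 16.45
position: [0.4846, -0.0172, 0.3006]
tool_rot: [-0.0, 0.997, -0.078, -0.001]
wrist_force: [-0.0, -0.9, -2.8]
finger_gap: 0.196
```

>>> play_rows --steps '[{"tx": 0.021, "ty": 0.17, "tz": 0, "ax": 0, "ay": 0, "az": -0.074, "fingers": 0}, {"tx": 0.021, "ty": 0.17, "tz": 0, "ax": 0, "ay": 0, "az": -0.074, "fingers": 0}, {"tx": 0.021, "ty": 0.17, "tz": 0, "ax": 0, "ay": 0, "az": -0.074, "fingers": 0}, {"tx": 0.021, "ty": 0.17, "tz": 0, "ax": 0, "ay": 0, "az": -0.074, "fingers": 0}, {"tx": 0.021, "ty": 0.17, "tz": 0, "ax": 0, "ay": 0, "az": -0.074, "fingers": 0}]'

```text
t: 17.08
position: [0.5109, 0.1952, 0.3004]
tool_rot: [0.0, 0.996, -0.094, -0.001]
wrist_force: [0.8, -0.2, -1.0]
finger_gap: 0.194
```

>>> play_rows --steps '[{"tx": 0.01, "ty": 0.08, "tz": 0, "ax": 0, "ay": 0, "az": 0, "fingers": 0}, {"tx": 0, "ty": 0, "tz": 0, "ax": 0, "ay": 0, "az": 0, "fingers": 0}, {"tx": 0, "ty": 0, "tz": 0, "ax": 0, "ay": 0, "az": 0, "fingers": 0}, {"tx": 0, "ty": 0, "tz": 0, "ax": 0, "ay": 0, "az": 0, "fingers": 0}]'

```text
t: 17.58
position: [0.5139, 0.2128, 0.3018]
tool_rot: [0.0, 0.995, -0.095, -0.0]
wrist_force: [1.1, 0.8, -1.7]
finger_gap: 0.199
```

Run:
```python
from h import *
o=readout.observe(); print(o['position'],o['tool_rot'],o['finger_gap'])
s=cams.snapshot('side'); save(s,'side12'); W=cloud(s)
m=(W[...,2]>.19)&(W[...,2]<.27)&(np.hypot(W[...,0]-.514,W[...,1]-.215)<.03)
c,sn=np.cos(-.188),np.sin(-.188)
for a in np.arange(.185,.27,.01):
    k=m&(W[...,2]>=a)&(W[...,2]<a+.01); d=W[k]-np.array([.5137,.2141,0]); x=c*d[:,0]+sn*d[:,1]; y=-sn*d[:,0]+c*d[:,1]
    if k.any(): print(a.round(3),k.sum(),(x.mean()*1000).round(1),(y.mean()*1000).round(1),(x.min()*1000).round(1),(x.max()*1000).round(1))
s=cv2.imread('pics/side12.png')[130:300,200:360]; cv2.imwrite('pics/side12z.png',cv2.resize(s,None,fx=3.5,fy=3.5))
```

```text
[0.51394199 0.21277127 0.301848  ] [ 1.43333412e-04  9.95481598e-01 -9.49545319e-02 -6.91029022e-05] 0.19886742481261946
0.185 7 -2.4 1.8 -9.6 7.4
0.195 15 -0.3 2.0 -7.8 8.6
0.205 11 -0.4 2.1 -8.0 7.7
0.215 15 -0.6 2.6 -7.5 6.4
0.225 12 -2.8 2.7 -8.2 7.0
0.235 16 -1.1 2.4 -8.1 5.6
0.245 15 -1.4 1.3 -7.6 5.7
0.255 6 -1.0 2.5 -8.5 6.0
```

View pics/side12z.png

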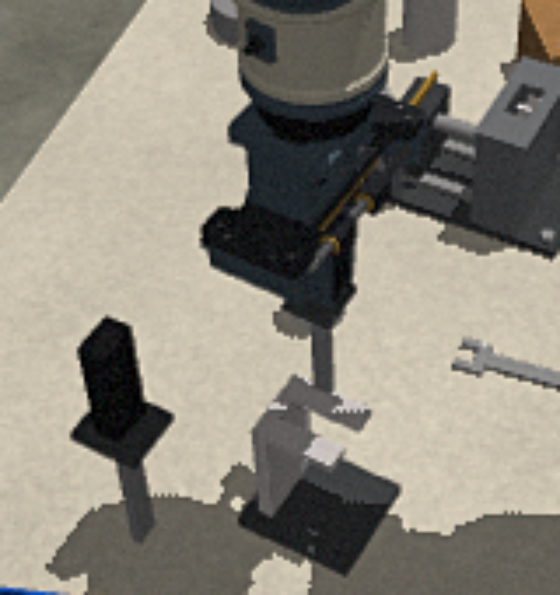

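>>> play_rows --steps '[{"tx": 0.003, "ty": 0.003, "tz": -0.1, "ax": 0, "ay": 0, "az": 0, "fingers": 0}, {"tx": 0, "ty": 0, "tz": -0.15, "ax": 0, "ay": 0, "az": 0, "fingers": 0}, {"tx": 0, "ty": 0, "tz": -0.15, "ax": 0, "ay": 0, "az": 0, "fingers": 0}, {"tx": 0, "ty": 0, "tz": -0.15, "ax": 0, "ay": 0, "az": 0, "fingers": 0}, {"tx": 0, "ty": 0, "tz": -0.045, "ax": 0, "ay": 0, "az": 0, "fingers": 0}]'

```text
t: 18.25
position: [0.5137, 0.2138, 0.1516]
tool_rot: [0.001, 0.996, -0.095, -0.001]
wrist_force: [-0.2, 0.2, -1.3]
finger_gap: 0.197
```

>>> play_rows --steps '[{"tx": 0, "ty": 0, "tz": 0, "ax": 0, "ay": 0, "az": 0, "fingers": 0}, {"tx": 0, "ty": 0, "tz": 0, "ax": 0, "ay": 0, "az": 0, "fingers": 0}]'

```text
t: 18.5
position: [0.5156, 0.2148, 0.1546]
tool_rot: [-0.0, 0.996, -0.094, 0.001]
wrist_force: [-0.7, 0.5, -1.8]
finger_gap: 0.197
```

>>> play_rows --steps '[{"tx": -0.003, "ty": -0.004, "tz": -0.026, "ax": 0, "ay": 0, "az": 0, "fingers": 0}, {"tx": 0, "ty": 0, "tz": 0, "ax": 0, "ay": 0, "az": 0, "fingers": 0}, {"tx": 0, "ty": 0, "tz": 0, "ax": 0, "ay": 0, "az": 0, "fingers": 0}]'

```text
t: 18.88
position: [0.5139, 0.2136, 0.1468]
tool_rot: [-0.0, 0.996, -0.094, 0.0]
wrist_force: [0.1, -0.3, -2.1]
finger_gap: 0.193
```

>>> play_rows --steps '[{"tx": 0, "ty": 0, "tz": -0.003, "ax": 0, "ay": 0, "az": 0, "fingers": 0}, {"tx": 0, "ty": 0, "tz": 0, "ax": 0, "ay": 0, "az": 0, "fingers": 0}, {"tx": 0, "ty": 0, "tz": 0, "ax": 0, "ay": 0, "az": 0, "fingers": 0}]'

```text
t: 19.25
position: [0.514, 0.2137, 0.1467]
tool_rot: [-0.0, 0.996, -0.094, 0.0]
wrist_force: [-3.9, -0.5, 10.7]
finger_gap: 0.194
```

Collar rests on the prongs (10.7 N up). I'll release gently by opening part way first.

>>> play_rows --steps '[{"tx": 0, "ty": 0, "tz": 0.002, "ax": 0, "ay": 0, "az": 0, "fingers": 0}, {"tx": 0, "ty": 0, "tz": 0, "ax": 0, "ay": 0, "az": 0, "fingers": 0.3}, {"tx": 0, "ty": 0, "tz": 0, "ax": 0, "ay": 0, "az": 0, "fingers": 0.5}, {"tx": 0, "ty": 0, "tz": 0, "ax": 0, "ay": 0, "az": 0, "fingers": 0.9}, {"tx": 0, "ty": 0, "tz": 0, "ax": 0, "ay": 0, "az": 0, "fingers": 0.9}]'

```text
t: 19.88
position: [0.514, 0.2136, 0.1464]
tool_rot: [-0.0, 0.996, -0.094, -0.0]
wrist_force: [-0.4, 0.4, 0.9]
finger_gap: 0.598
```

>>> play_rows --steps '[{"tx": 0, "ty": 0, "tz": 0, "ax": 0, "ay": 0, "az": 0, "fingers": 0.9}, {"tx": 0, "ty": 0, "tz": 0, "ax": 0, "ay": 0, "az": 0, "fingers": 0.9}, {"tx": 0, "ty": 0, "tz": 0, "ax": 0, "ay": 0, "az": 0, "fingers": 0.9}]'

```text
t: 20.25
position: [0.514, 0.2136, 0.1464]
tool_rot: [-0.0, 0.996, -0.094, 0.0]
wrist_force: [-0.1, -0.4, 0.8]
finger_gap: 0.894
```

Released. Straight up, then back toward the robot for a final check.

>>> play_rows --steps '[{"tx": 0, "ty": 0, "tz": 0.08, "ax": 0, "ay": 0, "az": 0, "fingers": 0.9}, {"tx": 0, "ty": 0, "tz": 0.18, "ax": 0, "ay": 0, "az": 0, "fingers": 0.9}, {"tx": 0, "ty": 0, "tz": 0.2, "ax": 0, "ay": 0, "az": 0, "fingers": 0.9}, {"tx": 0, "ty": 0, "tz": 0.2, "ax": 0, "ay": 0, "az": 0, "fingers": 0.9}, {"tx": -0.12, "ty": -0.05, "tz": 0.05, "ax": 0, "ay": 0, "az": 0, "fingers": 0.9}]'

```text
t: 20.88
position: [0.4859, 0.2016, 0.3269]
tool_rot: [-0.001, 0.996, -0.094, 0.003]
wrist_force: [-0.0, 0.2, -1.6]
finger_gap: 0.901
```

>>> play_rows --steps '[{"tx": -0.12, "ty": -0.05, "tz": 0, "ax": 0, "ay": 0, "az": 0, "fingers": 0.9}, {"tx": -0.1, "ty": -0.05, "tz": 0, "ax": 0, "ay": 0, "az": 0, "fingers": 0.9}, {"tx": 0, "ty": 0, "tz": 0, "ax": 0, "ay": 0, "az": 0, "fingers": 0.9}, {"tx": 0, "ty": 0, "tz": 0, "ax": 0, "ay": 0, "az": 0, "fingers": 0.9}, {"tx": 0, "ty": 0, "tz": 0, "ax": 0, "ay": 0, "az": 0, "fingers": 0.9}]'

```text
t: 21.5
position: [0.4296, 0.1763, 0.3238]
tool_rot: [0.0, 0.996, -0.094, -0.0]
wrist_force: [-0.1, 0.7, -0.9]
finger_gap: 0.898
```

Run:
```python
from h import *
from fine import fine
o=readout.observe(); print(o['t'],o['position'],o['wrist_force'])
for n in ['side','top','wrist']:
    s=cams.snapshot(n); save(s,n+'13')
    if n=='wrist': s['pose']=np.r_[o['position'],o['tool_rot']]; W=wc(s)
    else:
        W=cloud(s); fine(s,(295,150,345,190) if n=='side' else (360,150,412,205),n)
    m=(W[...,2]>.204)&(W[...,2]<.22)&(np.hypot(W[...,0]-.514,W[...,1]-.214)<.035)
    if m.sum()>5: print(n,m.sum(),W[m].mean(0),cv2.minAreaRect((W[m][:,:2]*1000).astype(np.float32)),W[m][:,2].max())
s=cv2.imread('pics/side13.png')[120:310,200:380]; cv2.imwrite('pics/side13z.png',cv2.resize(s,None,fx=3.1,fy=3.1))
```

```text
21.5 [0.42959923 0.1763401  0.32377785] [-0.05648826  0.67500823 -0.88193741]
  return _methods._mean(a, axis=axis, dtype=dtype,
  ret = ret.dtype.type(ret / rcount)
Traceback (most recent call last):
  File "fine.py", line 9, in fine
    k=np.polyfit(A[:,1],A[:,0],1); by=B[:,1].mean()
TypeError: expected non-empty vector for x
```

The arm now blocks the side camera's view of the pointers, so I'll use the others.

Run:
```python
from h import *
from fine import fine
o=readout.observe(); print(o['t'],o['position'],o['wrist_force'])
for n in ['side','top','wrist']:
    s=cams.snapshot(n); save(s,n+'13')
    if n=='wrist': s['pose']=np.r_[o['position'],o['tool_rot']]; W=wc(s)
    else: W=cloud(s)
    try:
        if n=='top': fine(s,(360,150,412,205),n)
    except Exception as e: print(e)
    m=(W[...,2]>.204)&(W[...,2]<.22)&(np.hypot(W[...,0]-.514,W[...,1]-.214)<.035)
    if m.sum()>5: print(n,m.sum(),W[m].mean(0),cv2.minAreaRect((W[m][:,:2]*1000).astype(np.float32)),W[m][:,2].max())
s=cv2.imread('pics/side13.png')[120:310,200:380]; cv2.imwrite('pics/side13z.png',cv2.resize(s,None,fx=3.1,fy=3.1))
```

```text
21.55 [0.42949078 0.17635086 0.32370243] [ 0.44433629  0.67675295 -0.18735079]
side 66 [0.51185664 0.21733939 0.21017598] ((512.7200317382812, 216.82347106933594), (17.941387176513672, 27.061084747314453), 79.43248748779297) 0.21551977616327023
top 56 13 slope deg 0.66 bar at fixed y 117.2 fixed 117.05 diff -0.15 diff noslope 0.53
wrist 546 [0.51645094 0.21247715 0.21228207] ((516.3971557617188, 213.27392578125), (18.152379989624023, 26.52678680419922), 79.1875228881836) 0.21471525336608294
```

View pics/side13z.png

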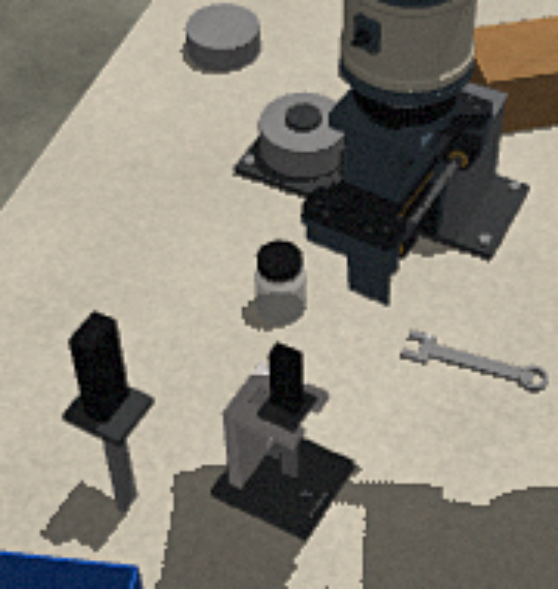

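View pics/top13.png

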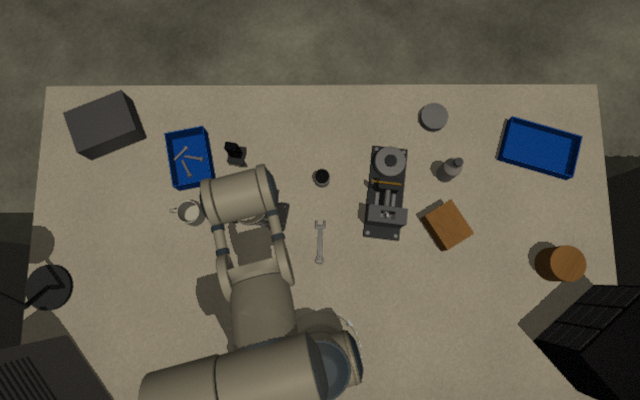

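View pics/wrist13.png

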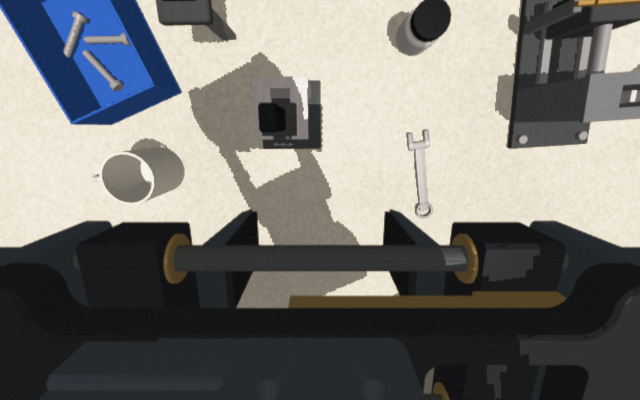

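The blade hangs upright in the fork at its old place: handle top at z ≈ 0.212, (0.514, 0.214), side view (286,375). The pointers are in line in the top view at (385,183). The jar, spanner, bottle, carton and mug haven't moved.

```bash
python3 -c "
from plant import order
print(order.finish_job())"
```

```text
the job is handed in; nothing more can be done
None
```

The job is done and handed in at about 21.6 s of the 61 s allowed. I lifted the smaller blade off its fork and turned the star wheel in three strokes of about one tooth each. The last stroke ended in small nudges until the pointers met. I then hung the blade back by its collar, let go and moved the arm clear.

**Pointers:** the wrist camera put them 0.05 mm apart just after the blade came out. The last top view gave -0.15 mm with the bar's slope fitted and 0.53 mm without. The coarser side view had read -0.4 to -0.65 mm.

**Blade:** it hangs upright at the place and height it started from, within 1–2 mm. The side and wrist cameras differ by 3–4 mm on its position, as they did before the lift.

**Forces:** the highest wrist force I saw was about 11 N, as the collar seated.

**Failed check:** the first run of the final check script crashed because the arm blocked the side camera's view of the pointers. The last pointer reading therefore comes from the top camera alone.

**Bystanders:** the jar, spanner, bottle, carton and mug look unmoved in the final pictures. I judged that by eye.

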